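# Nest the sample beakers by size in the carrying tray

### The arm

A 6-joint arm with a two-finger parallel gripper is mounted at the origin on the work surface. World frame = base frame: x ahead of the robot, y to its left, z up, the work surface at z = 0. Lengths are in m, angles in rad, forces in N, time in s.
With the tool pointing down it reaches from about 0.35 to 1 m from the base axis. Payload 7.1 kg.
Tool frame: the origin (TCP) lies at the very end of the fingers, on their centre line; the grasp point (between the pads) lies 19 mm behind it (robot.pinch_z is the x of the grasp point in the tool frame, in m); x points along the fingers, y is the direction in which the jaws open and shut, and the axes are right-handed (so a half turn about x gives the same grasp; the last joint's range is limited). The gripper opens to 85 mm and grips with 20 to 120 N. Pads are 22 mm wide; open, the fingers measure 114 mm over their backs; the gripper's body (76 mm by 85 mm) begins 54 mm behind the grasp point. The pads swing forward as they close: fully open they stand 13 mm farther back than shut.
Start: joints at [-0.019, 0.423, 1.63, -0, 1.089, -0.019], TCP at [0.625, 0, 0.231] pointing down, gripper open.
Joint ranges: [-3, 3], [-0.9, 2.11], [0.09, 2.58], [-1.31, 4.45], [0.11, 2.69], [-2.54, 2.54]. Speed limits (rad/s): [2.39, 2.39, 3.01, 3.14, 3.14, 3.14].

### API

Orientations are given as a unit quaternion [x, y, z, w].
In Python, from workcell import read_state, cams, ticket, finder, robot gives the robot as it stands. The module is installed in compiled form; this text tells all that it offers.
- The arm moves only by the tool step_arm, never from a script. Its argument "deltas" is a list of rows, each an object with "offset": the shift along the tool's x, y, z each as a share of 750 mm, from -1 to 1, a list of three; "dr": the turn, a rotation vector about the tool's x, y, z each as a share of 360 degrees, from -1 to 1, a list of three; "jaw": the opening, from -1 (shut) to 1 (fully open), so that 0 is half open. In form: [{"offset": [dx, dy, dz], "dr": [rx, ry, rz], "jaw": jaw}, ...]. A call has 1 to 20 rows; each row is the pose to reach, as a shift and turn from the pose commanded when the call began, along the tool's axes at that moment, turning the shorter way round; what a row does not reach only later rows make up. A row lasts 1/12 s, in which the tool goes at most 41.7 mm and 7.16 degrees, less where a joint would pass 70% of its speed; a pose out of reach is approached as far as the arm can. A call with a number of a shift or a turn outside -1 to 1 is refused whole. A call with a gripper value outside its range is refused whole. The fingers move at their own pace and stop on an object; "grip_force" is the grip in N (left out, the last holds). Time passes only in rows, so rows that repeat a pose let the fingers close. It gives the time, the measured TCP pose, the force and the opening at its end, in the units of the state.
- read_state(): the state, without advancing time (a new reading comes with each control period).
- cams.grab_frame(name): name is "scene" or "side" or "wrist"; returns (picture, depth): 384x512x3 uint8, red, green, blue; 384x512 float32, m along the optical axis (not along the pixel's ray), 0 where there is no reading.
- cams.get_calibration(name): a dict with "K" (3x3 intrinsics, pixels), "extrinsics" (4x4, takes a point from world to camera coordinates). Camera axes: x right, y down, z forward; pixel columns grow to the right and rows downward; lengths in m; the calibration is good to about 2 mm. A picture is of the moment at which its call begins: read the wrist's pose just before it. get_calibration takes no time and is no camera call; for the wrist camera it gives the pose at the moment of the call.
- ticket.finish_job(): hands the job in, once; it reports no verdict.
Trained networks look in the newest picture that a camera, given by its name, has taken for a name from the list of things; names that differ only in an ending like _2 or _b are one class to them, and where a whole thing is asked for, a point or a joint stands for the part that bears it (a point fixed in the world has none). Each returns a list of dicts, best first, with "score" (0 to 1); they miss things now and then, are a little off and sometimes report something else, mostly with a low value. They report only what shows in the picture. A call takes as long as a camera call. They do not tell look-alikes from the thing itself.
- finder.silhouettes(target, camera): "mask" (384x512 bool, what is visible of it) and "uv" ([column, row] in pixels, amid what is visible of it).
- finder.pinpoint(target, camera): "uv" ([column, row] in pixels: a listed point, or the origin of a listed thing).
The state is a dict: "time": time; "joint_pos": joint angles; "qd": joint speeds; "effort": joint torques, N m; "position": TCP position; "tool_rot": TCP orientation; "ft_force": force on the tool from outside, world axes, zero at the start; "moment": the same for the moment, N m; "width": finger opening in m.
Only numpy, scipy, OpenCV 4.12 (cv2) and the standard library are available. Lean on these libraries where they do the work, as an engineer would, in place of code of your own. Each camera call takes 0.05 s, during which the arm holds its last target.

### The job

Collect the four white plastic stacking beakers standing about the bench and nest them into the two that already stand in the steel carrying tray, large with large and small with small, so that the tray holds one upright stack of three large beakers and one of three small, every beaker fully seated on the one below. Lower them in rather than dropping them, tip none of them over, and do not shift or knock over the glassware, dishes and bottles or push against the stirrer.

Things in the scene. Friction and masses are not known exactly. Their poses are not given: they have to be found in the camera images.
- big_a: Large white plastic stacking beaker, the one already standing in the tray. Origin: centre of its underside, z up. 96 mm tall: foot 37 mm wide outside, taper to 53 mm at a shoulder 60 mm up, then a straight collar 36 mm tall, 66 mm outside, 58 mm inside (hold it here). Fully nested, its shoulder rests on the rim below: origin 36 mm higher, whole collar showing. 60 to 130 g. All three alike.
- big_b: Large white plastic stacking beaker, one of two on the open bench. Origin: centre of its underside, z up. 96 mm tall: foot 37 mm wide outside, taper to 53 mm at a shoulder 60 mm up, then a straight collar 36 mm tall, 66 mm outside, 58 mm inside (hold it here). Fully nested, its shoulder rests on the rim below: origin 36 mm higher, whole collar showing. 60 to 130 g. All three alike.
- big_c: Large white plastic stacking beaker, the other of two on the open bench. Origin: centre of its underside, z up. 96 mm tall: foot 37 mm wide outside, taper to 53 mm at a shoulder 60 mm up, then a straight collar 36 mm tall, 66 mm outside, 58 mm inside (hold it here). Fully nested, its shoulder rests on the rim below: origin 36 mm higher, whole collar showing. 60 to 130 g. All three alike.
- small_a: Small white plastic stacking beaker, the one already standing in the tray. Origin: centre of its underside, z up. 74 mm tall: foot 28 mm wide outside, taper to 40 mm at a shoulder 42 mm up, then a straight collar 32 mm tall, 52 mm outside, 45 mm inside (hold it here). Fully nested, its shoulder rests on the rim below: origin 32 mm higher, whole collar showing. 35 to 70 g. All three alike.
- small_b: Small white plastic stacking beaker, one of two on the open bench. Origin: centre of its underside, z up. 74 mm tall: foot 28 mm wide outside, taper to 40 mm at a shoulder 42 mm up, then a straight collar 32 mm tall, 52 mm outside, 45 mm inside (hold it here). Fully nested, its shoulder rests on the rim below: origin 32 mm higher, whole collar showing. 35 to 70 g. All three alike.
- small_c: Small white plastic stacking beaker, the other of two on the open bench. Origin: centre of its underside, z up. 74 mm tall: foot 28 mm wide outside, taper to 40 mm at a shoulder 42 mm up, then a straight collar 32 mm tall, 52 mm outside, 45 mm inside (hold it here). Fully nested, its shoulder rests on the rim below: origin 32 mm higher, whole collar showing. 35 to 70 g. All three alike.
- tray: Steel carrying tray, an open rectangular box with rolled rim, fixed to the bench, on the robot's left or right. 250 mm along its x, 160 mm along its y, rim 43 mm high, floor 3 mm thick. Origin: centre of its underside.
- stirrer: White hotplate stirrer with red front, fixed, on the other side from the tray. 250 mm along its x, 150 mm along its y; plate 102 mm high; a glass dish (diameter 100 mm, top at 152 mm) stands on the plate 45 mm along its +x. Origin: centre of its underside.
- bottle: Clear glass 500 ml bottle with foil over the neck, no task for it. Diameter 86 mm up to 108 mm high, tapering to 48 mm at 144 mm high, then a foil cap 52 mm wide; 184 mm tall in all. Stands in the middle of the scattered beakers. Origin: centre of its underside.
- flask_a: Conical glass flask with foil cap, no task for it. Diameter 82 mm at the foot, 32 mm neck, 150 mm tall with its cap (48 mm wide). Stands among the scattered beakers. Origin: centre of its underside.
- flask_b: Smaller conical glass flask with cotton plug, no task for it. Diameter 64 mm at the foot, 25 mm neck, 128 mm tall with its plug (35 mm wide). Stands among the scattered beakers. Origin: centre of its underside.
- glass_beaker: Clear glass beaker with straight sides and a pouring lip, not a stacking beaker, no task for it. Diameter 74 mm at its lip, 92 mm tall. Stands among the scattered beakers. Origin: centre of its underside.
- dishes: Pile of four clear lidded culture dishes, no task for them. Diameter 91 mm, 60 mm tall in all. Stands among the scattered beakers. Origin: centre of its underside.
There are look-alikes about, which are no part of the job. What is shaped like the small_a but black or brown is not meant.

How it is judged:
At the end, for the whole second after the job is handed in: In the tray stand a stack of the three large and a stack of the three small beakers, in any order: axes in a stack within 6 mm, each upright within 0.05 rad, none over 4 mm higher than its place in a fully nested stack on the tray floor, all inside the tray and at rest (horizontal distance between big_a and big_b below 0.006 m and z of each of big_a, big_b, big_c in the frame of tray below 0.079 m and angle between each of big_a, big_b, big_c, small_a, small_b, small_c's own z axis and vertical below 0.05 rad and linear speed of each of big_a, big_b, big_c, small_a, small_b, small_c below 0.04 m/s and angular speed of each of big_a, big_b, big_c, small_a, small_b, small_c below 0.5 rad/s and x of big_a in the frame of tray between -0.115 and 0.115 m and y of big_a in the frame of tray between -0.07 and 0.07 m and horizontal distance between big_b and big_c below 0.006 m and x of big_b in the frame of tray between -0.115 and 0.115 m and y of big_b in the frame of tray between -0.07 and 0.07 m and horizontal distance between big_c and big_a below 0.006 m and x of big_c in the frame of tray between -0.115 and 0.115 m and y of big_c in the frame of tray between -0.07 and 0.07 m and horizontal distance between small_a and small_b below 0.006 m and z of each of small_a, small_b, small_c in the frame of tray below 0.071 m and x of small_a in the frame of tray between -0.115 and 0.115 m and y of small_a in the frame of tray between -0.07 and 0.07 m and horizontal distance between small_b and small_c below 0.006 m and x of small_b in the frame of tray between -0.115 and 0.115 m and y of small_b in the frame of tray between -0.07 and 0.07 m and horizontal distance between small_c and small_a below 0.006 m and x of small_c in the frame of tray between -0.115 and 0.115 m and y of small_c in the frame of tray between -0.07 and 0.07 m); the robot touches nothing.
It fails at once if a bystander (bottle, flasks, glass beaker, dishes) is shifted by more than 20 mm or tipped by more than 0.3 rad (distance of any of bottle, flask_a, flask_b, glass_beaker, dishes from where it was at the start of the episode above 0.02 m or angle between any of bottle, flask_a, flask_b, glass_beaker, dishes's own z axis and vertical above 0.3 rad).
It fails at once if the robot pushes on the stirrer with more than 10 N (contact force between any of the arm, the fingers and stirrer above 10 N).
It fails at once if a stacking beaker is tipped over (tilted by more than 0.6 rad) (angle between any of big_a, big_b, big_c, small_a, small_b, small_c's own z axis and vertical above 0.6 rad).
It fails at once if a stacking beaker is dropped or thrown (moving faster than 0.7 m/s with no finger touching it) ((linear speed of big_a above 0.7 m/s and contact force between the fingers and big_a below 0.01 N) or (linear speed of big_b above 0.7 m/s and contact force between the fingers and big_b below 0.01 N) or (linear speed of big_c above 0.7 m/s and contact force between the fingers and big_c below 0.01 N) or (linear speed of small_a above 0.7 m/s and contact force between the fingers and small_a below 0.01 N) or (linear speed of small_b above 0.7 m/s and contact force between the fingers and small_b below 0.01 N) or (linear speed of small_c above 0.7 m/s and contact force between the fingers and small_c below 0.01 N)).
It also fails if it takes over 67 s, if anything falls off the work surface, if the arm or the gripper's body presses on something with over 40 N, if the wrist force passes 120 N, or if a joint passes its speed limit or range.

## Working session

There is one attempt and no reset: what is moved stays moved. The work goes in short steps, Python scripts to look and compute and a tool call to move; the robot and the scene stay as the last step left them, time stands still between calls to the robot, and variables do not carry over. Pictures are saved under pics/ and viewed, and the job is handed in when it is done.

Besides the shell and the picture viewer there is one more tool, called by a JSON object that holds its "name" and its "arguments". step_arm: Moves the arm, as the interface text tells. Its arguments: {"type":"object","properties":{"deltas":{"type":"array"},"grip_force":{"type":"number"}},"required":["deltas"]}

```bash
mkdir -p pics; cat > h.py <<'E'
import numpy as np, cv2
from workcell import read_state, cams, ticket, finder, robot
def grab(n,name):
    im,d=cams.grab_frame(n); np.savez('last_%s.npz'%n,im=im,d=d,K=cams.get_calibration(n)['K'],T=cams.get_calibration(n)['extrinsics'])
    cv2.imwrite('pics/'+name,im[:,:,::-1]); return im,d
def cloud(n):
    z=np.load('last_%s.npz'%n); d=z['d'];K=z['K'];T=z['T']
    v,u=np.mgrid[:384,:512]; c=np.stack([(u-K[0,2])/K[0,0]*d,(v-K[1,2])/K[1,1]*d,d],-1)
    p=(c-T[:3,3])@T[:3,:3]; p[d<=0]=np.nan
    return z['im'],p
E
python3 - <<'E'
from h import *
for n in ['scene','side','wrist']:
    grab(n,n+'0.png'); c=cams.get_calibration(n); T=c['extrinsics']; print(n,c['K'][0,0],-T[:3,:3].T@T[:3,3],T[2,:3])
s=read_state(); print(s, robot.pinch_z)
E
```

```text
scene 373.0325121579804 [ 1.20060588 -0.19600437  0.70729113] [-0.71052044  0.25680329 -0.65514332]
side 453.40443808202895 [ 0.32027771 -0.85824668  1.04881362] [ 0.12057471  0.66703117 -0.73520824]
wrist 274.92214653350874 [0.62413245 0.08333351 0.3734677 ] [-0.00171797 -0.32297329 -0.94640652]
{'time': 0.15, 'joint_pos': array([-1.90222764e-02,  4.23669241e-01,  1.63049032e+00, -1.58784265e-05,
        1.08860664e+00, -1.89516498e-02]), 'qd': array([ 0.00137177,  0.00024434, -0.00156894, -0.00119642,  0.00076616,
       -0.00022583]), 'effort': array([-4.44887983e-04, -5.57771087e+01, -2.82016718e+01, -7.78417484e-05,
        4.77195630e-03,  2.40273175e-05]), 'position': array([6.24584436e-01, 1.54670655e-05, 2.30731287e-01]), 'tool_rot': array([-0.49972438, -0.50027956,  0.50030707, -0.49968864]), 'ft_force': array([ 0.56487286, -0.3455408 ,  0.45944425]), 'moment': array([-0.03669803,  0.00818569, -0.01052865]), 'width': 0.08540103740588552} -0.0187
```

View pics/scene0.png

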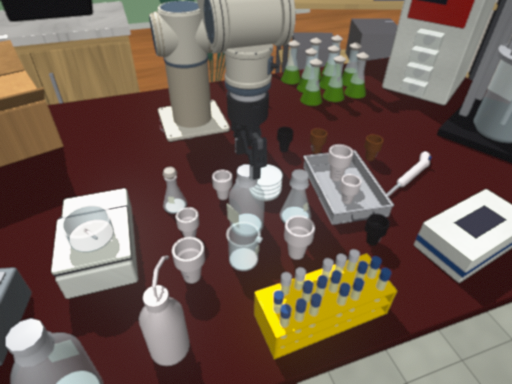

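View pics/side0.png

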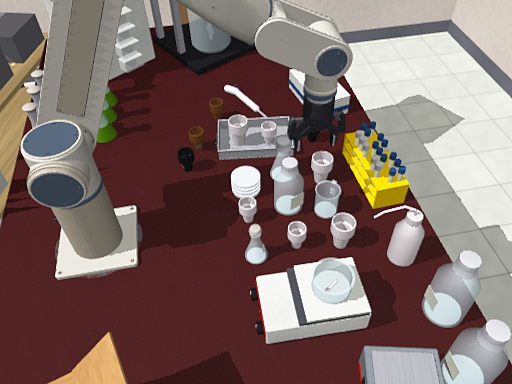

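View pics/wrist0.png

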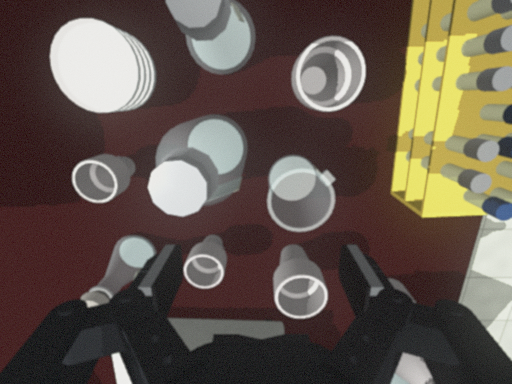

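The pictures show two loose small beakers in the scene view, at about (222,182) and (187,220), and two large ones at (189,258) and (299,235). The tray beakers are at (340,158) for the large and (351,188) for the small. I'll measure the rims next, from the depth of all three cameras.

```bash
cat > fit.py <<'E'
from h import *
from scipy.optimize import least_squares
def rimfit(P,z0,R,c0):
    # P pts; take those near z0 top in annulus, fit fixed-R circle mid-wall
    m=(np.abs(P[:,2]-z0)<0.006)&(np.hypot(P[:,0]-c0[0],P[:,1]-c0[1])<R+0.015)
    Q=P[m]
    if len(Q)<6: return None
    f=lambda c:np.hypot(Q[:,0]-c[0],Q[:,1]-c[1])-R
    r=least_squares(f,c0,loss='soft_l1',f_scale=0.003)
    return r.x,len(Q),np.sqrt(np.mean(f(r.x)**2))
def rays(n,mask):
    pass
E
python3 - <<'E'
from fit import *
cl={n:cloud(n) for n in ['scene','side','wrist']}
# seeds via pixel in scene
for n,pts in {'scene':{'s1':(222,182),'s2':(187,220),'L1':(189,258),'L2':(299,235),'La':(340,158),'Sa':(351,188)},
 'side':{'s1':(247,204),'s2':(296,230),'L1':(342,225),'L2':(321,160),'La':(238,124),'Sa':(268,129)},
 'wrist':{'s1':(98,180),'s2':(207,265),'L1':(300,295),'L2':(328,70)}}.items():
    im,p=cl[n]
    for k,(u,v) in pts.items():
        w=p[v-22:v+23,u-22:u+23].reshape(-1,3); w=w[~np.isnan(w[:,0])]
        big=k[0]=='L'; top=(0.096 if big else .074)+(0.003 if k[1]=='a' else 0); R=(.031 if big else .02425)
        c=w[w[:,2]>top-.01]; c=c[c[:,2]<top+.008]
        print(n,k,len(c), 'z pct',np.percentile(w[:,2],[50,90,97]).round(3), rimfit(w,top,R,np.median(c[:,:2],0)) if len(c) else '')
# others
for t in ['bottle','flask_a','flask_b','glass_beaker','dishes','stirrer','tray']:
    for n in ['scene','side','wrist']:
        r=finder.silhouettes(t,n)
        for x in r[:2]:
            q=cl[n][1][x['mask']]; q=q[~np.isnan(q[:,0])]
            if len(q): print(t,n,round(x['score'],2),np.round(x['uv']),'lo',np.percentile(q,5,0).round(3),'hi',np.percentile(q,95,0).round(3))
print(read_state()['time'])
E
```

```text
scene s1 135 z pct [0.001 0.138 0.18 ] (array([ 0.43648886, -0.009874  ]), 89, np.float64(0.0014364981786154124))
scene s2 180 z pct [0.001 0.07  0.091] (array([ 0.55286841, -0.12947301]), 124, np.float64(0.0012743333098557464))
scene L1 298 z pct [0.027 0.091 0.095] (array([ 0.67552014, -0.15064957]), 220, np.float64(0.001415791464868509))
scene L2 252 z pct [0.02  0.089 0.095] (array([0.69083356, 0.10093244]), 187, np.float64(0.001506975182203766))
scene La 166 z pct [0.016 0.086 0.096] (array([0.46650935, 0.33214995]), 112, np.float64(0.0017703265669734892))
scene Sa 143 z pct [0.004 0.063 0.074] (array([0.56684856, 0.31086536]), 95, np.float64(0.0014658083839126299))
side s1 107 z pct [0.001 0.059 0.071] (array([ 0.4325546 , -0.01044393]), 78, np.float64(0.0017560367575017797))
side s2 119 z pct [0.    0.054 0.071] (array([ 0.54823073, -0.13000105]), 84, np.float64(0.0016459381167724376))
side L1 172 z pct [0.002 0.083 0.094] (array([ 0.67077821, -0.15124186]), 136, np.float64(0.001605715348659629))
side L2 160 z pct [0.    0.091 0.251] (array([0.68636822, 0.10067589]), 68, np.fl
[... 2318 characters left out ...]
aker wrist 0.17 [99. 66.] lo [0.414 0.076 0.026] hi [0.492 0.149 0.061]
dishes scene 0.77 [267. 185.] lo [0.428 0.088 0.   ] hi [0.496 0.151 0.061]
dishes side 0.92 [243. 181.] lo [0.408 0.068 0.014] hi [0.483 0.143 0.061]
dishes wrist 0.95 [102.  67.] lo [0.415 0.076 0.025] hi [0.492 0.148 0.061]
stirrer scene 0.62 [ 93. 244.] lo [ 0.434 -0.406  0.026] hi [ 0.66  -0.265  0.147]
stirrer side 0.57 [309. 303.] lo [ 0.409 -0.413  0.036] hi [ 0.633 -0.277  0.143]
stirrer wrist 0.81 [211. 331.] lo [ 0.418 -0.299  0.017] hi [ 0.645 -0.259  0.082]
tray scene 0.94 [341. 190.] lo [0.395 0.238 0.   ] hi [0.649 0.412 0.041]
tray side 0.88 [253. 139.] lo [ 0.396  0.241 -0.002] hi [0.631 0.41  0.042]
1.2
```

{"name": "step_arm", "arguments": {"deltas": [{"offset": [0,-0.2528,0.0107],"dr": [0,0,0],"jaw": 0.7},{"offset": [0,-0.2528,0.0107],"dr": [0,0,0],"jaw": 0.7},{"offset": [0,-0.2528,0.0107],"dr": [0,0,0],"jaw": 0.7},{"offset": [0,-0.2528,0.0107],"dr": [0,0,0],"jaw": 0.7},{"offset": [0,-0.2528,0.0107],"dr": [0,0,0],"jaw": 0.7},{"offset": [0.05,-0.2528,0.0107],"dr": [0,0,0],"jaw": 0.7},{"offset": [0.1,-0.2528,0.0107],"dr": [0,0,0],"jaw": 0.7},{"offset": [0.12,-0.2528,0.0107],"dr": [0,0,0],"jaw": 0.7}], "grip_force": 25}}

```text
time: 1.87
position: [0.4333, -0.008, 0.139]
tool_rot: [-0.5, -0.501, 0.501, -0.499]
ft_force: [-0.6, 0.0, -1.0]
width: 0.0728
```

```bash
python3 - <<'E'
from fit import *
grab('wrist','w1.png'); s=read_state(); print(s['time'],s['position'],s['tool_rot'],s['width'])
E
```

```text
1.9167 [ 0.43241331 -0.00790846  0.13755828] [ 0.49863321  0.50150082 -0.50143057  0.49842676] 0.07281884461413772
```

View pics/w1.png

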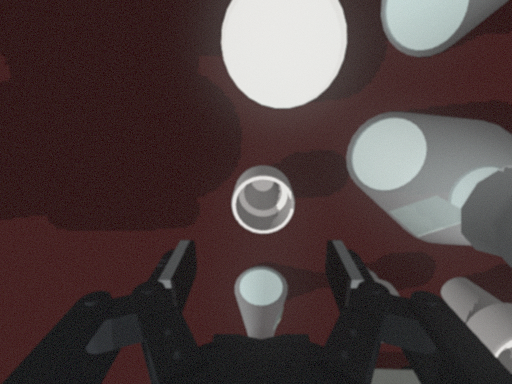

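s1's rim is at (263,205), between the fingers, with flask_b below it at (262,300). I'll check the fit from here.

```bash
cat >> fit.py <<'E'
def wfit(c0,big,base=0.0,n='wrist'):
    im,p=cloud(n); w=p.reshape(-1,3); w=w[~np.isnan(w[:,0])]
    top=(0.096 if big else .074)+base; R=.031 if big else .02425
    r=rimfit(w,top,R,np.array(c0)); 
    return r
E
python3 - <<'E'
from fit import *
print(wfit((.435,-.009),False)); s=read_state(); print(s['position'],s['qd'].round(4))
E
```

```text
(array([ 0.43304372, -0.00755025]), 878, np.float64(0.001076750646092148))
[ 0.43241331 -0.00790846  0.13755828] [-0.0005 -0.047  -0.0339  0.0005  0.1208 -0.0005]
```

{"name": "step_arm", "arguments": {"deltas": [{"offset": [0.05,0,0],"dr": [0,0,0],"jaw": 0.7},{"offset": [0.1,0,0],"dr": [0,0,0],"jaw": 0.7},{"offset": [0.14,0,0],"dr": [0,0,0],"jaw": 0.7},{"offset": [0.14,0,0],"dr": [0,0,0],"jaw": 0.7},{"offset": [0.14,0,0],"dr": [0,0,0],"jaw": 0},{"offset": [0.14,0,0],"dr": [0,0,0],"jaw": 0},{"offset": [0.14,0,0],"dr": [0,0,0],"jaw": 0},{"offset": [0.14,0,0],"dr": [0,0,0],"jaw": 0},{"offset": [0.14,0,0],"dr": [0,0,0],"jaw": 0}], "grip_force": 25}}

```text
time: 2.67
position: [0.4366, -0.008, 0.0379]
tool_rot: [0.501, 0.499, -0.499, 0.501]
ft_force: [0.3, -0.1, -0.5]
width: 0.0508
```

```bash
python3 - <<'E'
from fit import *
grab('wrist','w2.png'); s=read_state(); print(s['time'],s['position'],s['width'],s['ft_force'])
E
```

```text
2.7167 [ 0.43632861 -0.00804128  0.0376399 ] 0.05101963106313271 [ 0.14503663 -0.24046373  2.67944107]
```

View pics/w2.png

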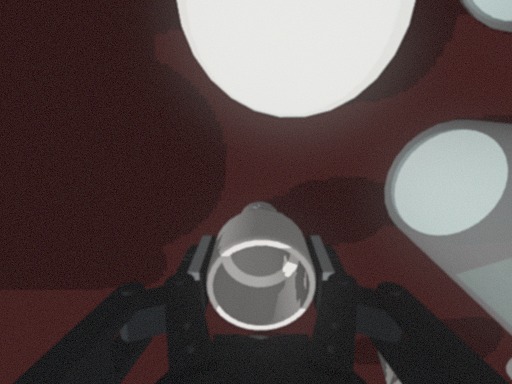

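Gripped at 51 mm, rim at (262,285). Now I'll lift and go to a viewing place short of the tray.

{"name": "step_arm", "arguments": {"deltas": [{"offset": [-0.02,0,0],"dr": [0,0,0],"jaw": 0},{"offset": [-0.07,0,0],"dr": [0,0,0],"jaw": 0},{"offset": [-0.12,0,0],"dr": [0,0,0],"jaw": 0},{"offset": [-0.17,0,0],"dr": [0,0,0],"jaw": 0},{"offset": [-0.22,0,0],"dr": [0,0,0],"jaw": 0},{"offset": [-0.27,0.02,-0.04],"dr": [0,0,0],"jaw": 0},{"offset": [-0.31,0.04,-0.09],"dr": [0,0,0],"jaw": 0},{"offset": [-0.31,0.06,-0.14],"dr": [0,0,0],"jaw": 0},{"offset": [-0.31,0.08,-0.19],"dr": [0,0,0],"jaw": 0},{"offset": [-0.31,0.11,-0.24],"dr": [0,0,0],"jaw": 0},{"offset": [-0.31,0.127,-0.277],"dr": [0,0,0],"jaw": 0},{"offset": [-0.31,0.127,-0.277],"dr": [0,0,0],"jaw": 0},{"offset": [-0.31,0.127,-0.277],"dr": [0,0,0],"jaw": 0}]}}

```text
time: 3.8
position: [0.5309, 0.2017, 0.269]
tool_rot: [0.499, 0.501, -0.499, 0.501]
ft_force: [-0.7, -1.2, -0.8]
width: 0.0514
```

```bash
python3 - <<'E'
from fit import *
s=read_state();grab('wrist','w3.png');  print(s['time'],s['position'],s['width'],s['ft_force'],s['qd'].round(3))
print(wfit((.464,.332),True,.003),wfit((.565,.310),False,.003))
p=s['position']; print(rimfit(cloud('wrist')[1].reshape(-1,3)[~np.isnan(cloud('wrist')[1].reshape(-1,3)[:,0])],p[2]+.074-.038,.02425,p[:2]))
E
```

```text
3.8 [0.53090953 0.20166015 0.26899237] 0.05136901239744686 [-0.69648821 -1.16204388 -0.79127357] [-0.043 -0.027  0.058 -0.011  0.008 -0.016]
(array([0.46373644, 0.33234555]), 943, np.float64(0.0012369092728827557)) (array([0.5634062 , 0.31063889]), 487, np.float64(0.0010821281404513577))
(array([0.52953568, 0.20117738]), 4679, np.float64(0.0032039928578421195))
```

View pics/w3.png

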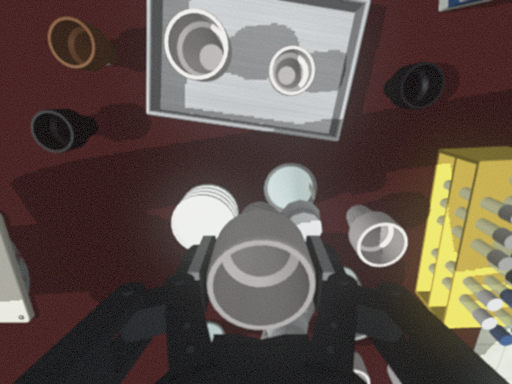

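{"name": "step_arm", "arguments": {"deltas": [{"offset": [0,0.03,-0.05],"dr": [0,0,0],"jaw": 0},{"offset": [0,0.0456,-0.1],"dr": [0,0,0],"jaw": 0},{"offset": [0,0.0456,-0.1479],"dr": [0,0,0],"jaw": 0},{"offset": [0.04,0.0456,-0.1479],"dr": [0,0,0],"jaw": 0},{"offset": [0.09,0.0456,-0.1479],"dr": [0,0,0],"jaw": 0},{"offset": [0.14,0.0456,-0.1479],"dr": [0,0,0],"jaw": 0},{"offset": [0.184,0.0456,-0.1479],"dr": [0,0,0],"jaw": 0},{"offset": [0.184,0.0456,-0.1479],"dr": [0,0,0],"jaw": 0},{"offset": [0.184,0.0456,-0.1479],"dr": [0,0,0],"jaw": 0},{"offset": [0.184,0.0456,-0.1479],"dr": [0,0,0],"jaw": 0}]}}

```text
time: 4.68
position: [0.5659, 0.3103, 0.133]
tool_rot: [0.501, 0.499, -0.5, 0.5]
ft_force: [0.3, -0.0, -0.4]
width: 0.0511
```

```bash
python3 - <<'E'
from fit import *
s=read_state();grab('scene','s4.png');grab('wrist','w4.png');  print(s['time'],s['position'],s['width'],s['ft_force'],s['qd'].round(3))
im=cv2.imread('pics/s4.png')[110:260,270:470]; a=cv2.resize(im,None,fx=3,fy=3); cv2.imwrite('pics/s4c.png',a)
p=s['position']
for n in ['scene','wrist']:
  print(n,wfit(p[:2],False,p[2]-.036,n), wfit((.5645,.3105),False,.003,n))
E
```

```text
4.6833 [0.56593139 0.31025279 0.13298856] 0.05111529185623972 [ 0.27677661 -0.00804858 -0.43726343] [ 0.006 -0.022 -0.021 -0.001 -0.008  0.002]
scene (array([0.56581583, 0.3073198 ]), 107, np.float64(0.0049772284955142965)) (array([0.5667627 , 0.31083158]), 82, np.float64(0.001649384038719828))
wrist (array([0.5658015 , 0.31183623]), 4479, np.float64(0.0032880079080925993)) (array([0.56492539, 0.31339665]), 661, np.float64(0.001112387104004045))
```

View pics/s4c.png

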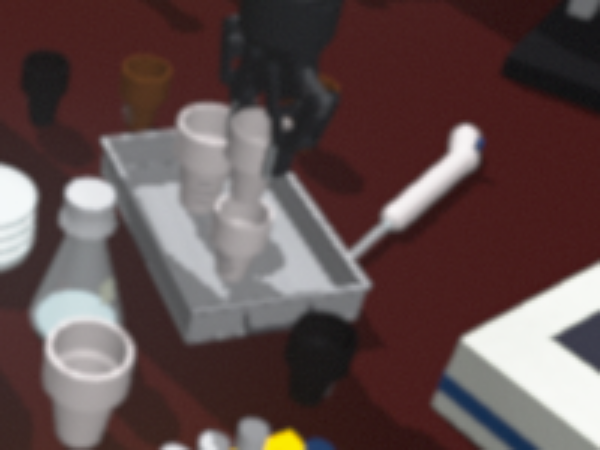

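The held beaker hangs over the tray's small one, whose rim is at (242,210) in the crop. Lowering slowly.

{"name": "step_arm", "arguments": {"deltas": [{"offset": [0.015,0,0],"dr": [0,0,0],"jaw": 0},{"offset": [0.03,0,0],"dr": [0,0,0],"jaw": 0},{"offset": [0.045,0,0],"dr": [0,0,0],"jaw": 0},{"offset": [0.055,0,0],"dr": [0,0,0],"jaw": 0},{"offset": [0.062,0,0],"dr": [0,0,0],"jaw": 0},{"offset": [0.068,0,0],"dr": [0,0,0],"jaw": 0},{"offset": [0.074,0,0],"dr": [0,0,0],"jaw": 0},{"offset": [0.077,0,0],"dr": [0,0,0],"jaw": 0},{"offset": [0.077,0,0],"dr": [0,0,0],"jaw": 0}]}}

```text
time: 5.53
position: [0.5659, 0.3112, 0.0735]
tool_rot: [0.501, 0.5, -0.499, 0.5]
ft_force: [-0.1, 0.1, 1.2]
width: 0.051
```

```bash
python3 - <<'E'
from fit import *
s=read_state();grab('scene','s5.png');grab('wrist','w5.png');  print(s['time'],s['position'],s['width'],s['ft_force'],s['qd'].round(3))
im=cv2.imread('pics/s5.png')[110:260,270:470]; a=cv2.resize(im,None,fx=3,fy=3); cv2.imwrite('pics/s5c.png',a)
print(wfit((.565,.311),False,.037))
E
```

```text
5.5333 [0.56594986 0.31120547 0.07352208] 0.050970612103868634 [-0.10517406  0.08071787  1.18436294] [ 0.001 -0.005  0.005  0.001  0.012  0.002]
(array([0.56487085, 0.3118959 ]), 4374, np.float64(0.0033011358449681048))
```

View pics/s5c.png

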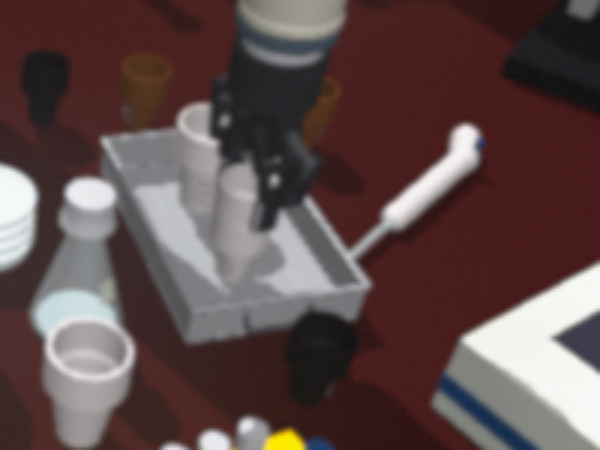

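Inserted, with about 1 mm to go. I'll press that down, release and rise.

{"name": "step_arm", "arguments": {"deltas": [{"offset": [0.002,0,0],"dr": [0,0,0],"jaw": 0},{"offset": [0.003,0,0],"dr": [0,0,0],"jaw": 0},{"offset": [0.003,0,0],"dr": [0,0,0],"jaw": 0.3},{"offset": [0.003,0,0],"dr": [0,0,0],"jaw": 0.55},{"offset": [0.003,0,0],"dr": [0,0,0],"jaw": 0.55},{"offset": [0.003,0,0],"dr": [0,0,0],"jaw": 0.55},{"offset": [-0.03,0,0],"dr": [0,0,0],"jaw": 0.55},{"offset": [-0.08,0,0],"dr": [0,0,0],"jaw": 0.55},{"offset": [-0.13,0,0],"dr": [0,0,0],"jaw": 0.55},{"offset": [-0.18,0,0],"dr": [0,0,0],"jaw": 0.55},{"offset": [-0.2635,0.02,0.1],"dr": [0,0,0],"jaw": 0.8},{"offset": [-0.2635,0.04,0.13],"dr": [0,0,0],"jaw": 0.8},{"offset": [-0.2635,0.04,0.15],"dr": [0,0,0],"jaw": 0.8},{"offset": [-0.2635,0.04,0.15],"dr": [0,0,0],"jaw": 0.8}]}}

```text
time: 6.8
position: [0.5968, 0.1942, 0.2737]
tool_rot: [0.502, 0.498, -0.5, 0.501]
ft_force: [0.3, 0.2, -0.3]
width: 0.0767
```

```bash
cat > look.py <<'E'
from fit import *
import sys
k=sys.argv[1]
s=read_state();grab('wrist','w%s.png'%k);grab('scene','s%s.png'%k)
print(s['time'],s['position'],s['width'],s['ft_force'],s['qd'].round(3))
im=cv2.imread('pics/s%s.png'%k)[110:290,150:470]; a=cv2.resize(im,None,fx=2,fy=2);b=cv2.imread('pics/w%s.png'%k); 
o=np.zeros((a.shape[0]+384//2*0,640,3),np.uint8); cv2.imwrite('pics/s%sc.png'%k,a)
for n in ['wrist','scene']:
  for nm,c,b_,h in [('La',(.464,.332),True,.003),('L3',(.464,.332),True,.039),('L5',(.464,.332),True,.075),('Sa',(.565,.310),False,.003),('S3',(.565,.310),False,.035),('S5',(.565,.310),False,.067),('L1',(.673,-.149),True,0),('L2',(.688,.101),True,0),('s2',(.5505,-.128),False,0)]:
    r=wfit(c,b_,h,n)
    if r and r[1]>40: print(n,nm,r[0].round(4),r[1],r[2].round(4))
E
python3 look.py 6
```

```text
6.8 [0.5968402  0.19415493 0.27369674] 0.07669485708828593 [ 0.29151834  0.22990901 -0.25097105] [-0.107 -0.012  0.009  0.039  0.03  -0.087]
wrist La [0.4644 0.3346] 1068 0.0013
wrist Sa [0.5654 0.3087] 682 0.0047
wrist S3 [0.5632 0.3112] 594 0.0011
wrist L2 [0.6873 0.1038] 454 0.0013
scene La [0.4663 0.3323] 105 0.0017
scene Sa [0.568  0.3111] 95 0.0015
scene S3 [0.5673 0.311 ] 101 0.0014
scene L1 [ 0.6755 -0.1507] 218 0.0014
scene L2 [0.6906 0.101 ] 177 0.0013
scene s2 [ 0.5528 -0.1296] 123 0.0014
```

View pics/w6.png

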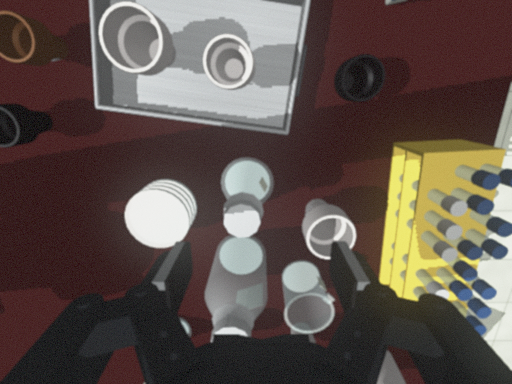

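View pics/s6c.png

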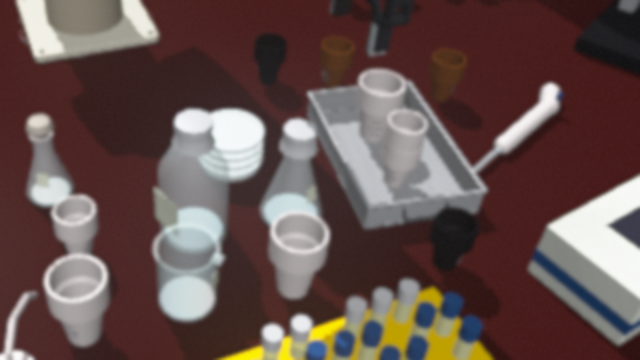

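S3 shows the second small beaker at its nested height. Next is s2.

{"name": "step_arm", "arguments": {"deltas": [{"offset": [0,-0.0587,0.4349],"dr": [0,0,0],"jaw": 0.7},{"offset": [0,-0.0587,0.4349],"dr": [0,0,0],"jaw": 0.7},{"offset": [0,-0.0587,0.4349],"dr": [0,0,0],"jaw": 0.7},{"offset": [0,-0.0587,0.4349],"dr": [0,0,0],"jaw": 0.7},{"offset": [0,-0.0587,0.4349],"dr": [0,0,0],"jaw": 0.7},{"offset": [0,-0.0587,0.4349],"dr": [0,0,0],"jaw": 0.7},{"offset": [0,-0.0587,0.4349],"dr": [0,0,0],"jaw": 0.7},{"offset": [0,-0.0587,0.4349],"dr": [0,0,0],"jaw": 0.7},{"offset": [0,-0.0587,0.4349],"dr": [0,0,0],"jaw": 0.7},{"offset": [0.05,-0.0587,0.4349],"dr": [0,0,0],"jaw": 0.7},{"offset": [0.1,-0.0587,0.4349],"dr": [0,0,0],"jaw": 0.7},{"offset": [0.15,-0.0587,0.4349],"dr": [0,0,0],"jaw": 0.7},{"offset": [0.18,-0.0587,0.4349],"dr": [0,0,0],"jaw": 0.7},{"offset": [0.18,-0.0587,0.4349],"dr": [0,0,0],"jaw": 0.7},{"offset": [0.18,-0.0587,0.4349],"dr": [0,0,0],"jaw": 0.7}]}}

```text
time: 8.15
position: [0.5498, -0.1264, 0.134]
tool_rot: [0.499, 0.502, -0.5, 0.499]
ft_force: [-0.3, 0.6, 0.1]
width: 0.0728
```

```bash
python3 look.py 7
```

```text
8.15 [ 0.54981701 -0.12638872  0.13397151] 0.07277803524457897 [-0.34945568  0.62306361  0.08329525] [-0.007 -0.049 -0.042 -0.003  0.007 -0.003]
wrist L1 [ 0.6732 -0.1493] 2419 0.0012
wrist s2 [ 0.5518 -0.128 ] 1095 0.0011
scene La [0.4664 0.3324] 113 0.0017
scene Sa [0.5659 0.3096] 93 0.0015
scene S3 [0.5649 0.3088] 94 0.0013
scene L1 [ 0.6755 -0.1506] 220 0.0014
scene L2 [0.6908 0.1009] 187 0.0015
scene s2 [ 0.5529 -0.1297] 124 0.0013
```

View pics/w7.png

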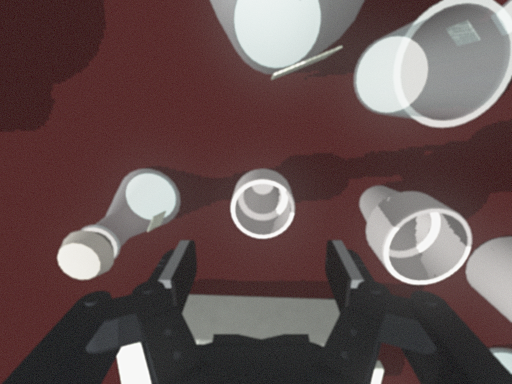

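s2 is between the fingers, rim at (263,208), and the way down is clear. Descending and gripping.

{"name": "step_arm", "arguments": {"deltas": [{"offset": [0.05,0,0],"dr": [0,0,0],"jaw": 0.7},{"offset": [0.1,0,0],"dr": [0,0,0],"jaw": 0.7},{"offset": [0.132,0,0],"dr": [0,0,0],"jaw": 0.7},{"offset": [0.132,0,0],"dr": [0,0,0],"jaw": 0.7},{"offset": [0.132,0,0],"dr": [0,0,0],"jaw": 0.7},{"offset": [0.132,0,0],"dr": [0,0,0],"jaw": 0},{"offset": [0.132,0,0],"dr": [0,0,0],"jaw": 0},{"offset": [0.132,0,0],"dr": [0,0,0],"jaw": 0},{"offset": [0.132,0,0],"dr": [0,0,0],"jaw": 0},{"offset": [0.132,0,0],"dr": [0,0,0],"jaw": 0}]}}

```text
time: 9.08
position: [0.5527, -0.1284, 0.0393]
tool_rot: [0.501, 0.499, -0.499, 0.501]
ft_force: [-0.7, 0.1, 8.8]
width: 0.051
```

```bash
python3 look.py 8
```

```text
9.0833 [ 0.55267411 -0.1284368   0.03931245] 0.05096411695283029 [-0.71720869  0.13268776  8.8493431 ] [ 0.001  0.     0.001  0.001 -0.     0.   ]
wrist L1 [ 0.6725 -0.148 ] 1341 0.0013
wrist s2 [ 0.5518 -0.1272] 4406 0.0034
scene La [0.4667 0.3322] 112 0.0015
scene Sa [0.5665 0.3099] 95 0.0015
scene S3 [0.5657 0.3094] 94 0.0015
scene L1 [ 0.6755 -0.1506] 217 0.0014
scene L2 [0.6909 0.1009] 187 0.0014
scene s2 [ 0.5548 -0.1294] 58 0.0012
```

View pics/s8c.png

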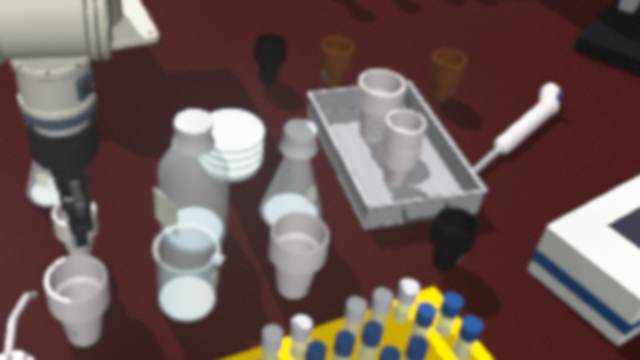

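{"name": "step_arm", "arguments": {"deltas": [{"offset": [-0.02,0,0],"dr": [0,0,0],"jaw": 0},{"offset": [-0.07,0,0],"dr": [0,0,0],"jaw": 0},{"offset": [-0.12,0,0],"dr": [0,0,0],"jaw": 0},{"offset": [-0.17,0,0],"dr": [0,0,0],"jaw": 0},{"offset": [-0.22,0,0],"dr": [0,0,0],"jaw": 0},{"offset": [-0.27,0,0],"dr": [0,0,0],"jaw": 0},{"offset": [-0.312,0,-0.02],"dr": [0,0,0],"jaw": 0},{"offset": [-0.312,-0.005,-0.07],"dr": [0,0,0],"jaw": 0},{"offset": [-0.312,-0.01,-0.12],"dr": [0,0,0],"jaw": 0},{"offset": [-0.312,-0.015,-0.17],"dr": [0,0,0],"jaw": 0},{"offset": [-0.312,-0.02,-0.22],"dr": [0,0,0],"jaw": 0},{"offset": [-0.312,-0.0267,-0.27],"dr": [0,0,0],"jaw": 0},{"offset": [-0.312,-0.0267,-0.32],"dr": [0,0,0],"jaw": 0},{"offset": [-0.312,-0.0267,-0.37],"dr": [0,0,0],"jaw": 0},{"offset": [-0.312,-0.0267,-0.41],"dr": [0,0,0],"jaw": 0},{"offset": [-0.312,-0.0267,-0.4373],"dr": [0,0,0],"jaw": 0},{"offset": [-0.312,-0.0267,-0.4373],"dr": [0,0,0],"jaw": 0},{"offset": [-0.312,-0.0267,-0.4373],"dr": [0,0,0],"jaw": 0},{"offset": [-0.312,-0.0267,-0.4373],"dr": [0,0,0],"jaw": 0}]}}

```text
time: 10.77
position: [0.5307, 0.1995, 0.2715]
tool_rot: [0.5, 0.5, -0.5, 0.5]
ft_force: [-0.1, 0.7, -1.3]
width: 0.0511
```

```bash
python3 look.py 9; python3 - <<'E'
from fit import *
im,p=cloud('wrist'); w=p.reshape(-1,3)
m=np.hypot(w[:,0]-.565,w[:,1]-.311)<.03; print('S top z',np.nanpercentile(w[m,2],[50,90,97,99]))
E
```

```text
10.7667 [0.53068013 0.19947318 0.2714622 ] 0.051144789385111834 [-0.11426173  0.69509563 -1.27483599] [-0.02   0.002  0.006  0.001 -0.002  0.002]
wrist La [0.4647 0.3335] 945 0.0013
wrist Sa [0.5605 0.308 ] 655 0.0049
wrist S3 [0.563  0.3104] 604 0.0011
wrist L1 [ 0.6717 -0.1487] 102 0.0012
wrist L2 [0.6875 0.103 ] 633 0.0013
scene La [0.4661 0.3323] 109 0.0017
scene Sa [0.5663 0.31  ] 97 0.0017
scene S3 [0.5657 0.3092] 100 0.0014
scene L1 [ 0.6754 -0.1506] 217 0.0014
scene L2 [0.6907 0.1009] 187 0.0014
S top z [0.0781199  0.10885331 0.10972914 0.11017995]
```

View pics/w9.png

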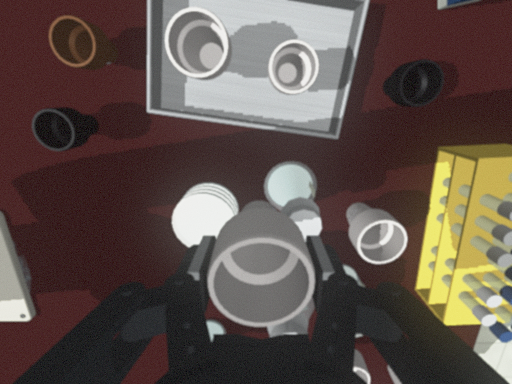

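The second small beaker is seated: its rim measures 0.109 m, as it should. I'll go over it and lower the third.

{"name": "step_arm", "arguments": {"deltas": [{"offset": [0,0.03,-0.05],"dr": [0,0,0],"jaw": 0},{"offset": [0,0.0447,-0.1],"dr": [0,0,0],"jaw": 0},{"offset": [0,0.0447,-0.1464],"dr": [0,0,0],"jaw": 0},{"offset": [0.04,0.0447,-0.1464],"dr": [0,0,0],"jaw": 0},{"offset": [0.09,0.0447,-0.1464],"dr": [0,0,0],"jaw": 0},{"offset": [0.135,0.0447,-0.1464],"dr": [0,0,0],"jaw": 0},{"offset": [0.145,0.0447,-0.1464],"dr": [0,0,0],"jaw": 0},{"offset": [0.145,0.0447,-0.1464],"dr": [0,0,0],"jaw": 0},{"offset": [0.155,0.0447,-0.1464],"dr": [0,0,0],"jaw": 0},{"offset": [0.17,0.0447,-0.1464],"dr": [0,0,0],"jaw": 0},{"offset": [0.185,0.0447,-0.1464],"dr": [0,0,0],"jaw": 0},{"offset": [0.195,0.0447,-0.1464],"dr": [0,0,0],"jaw": 0},{"offset": [0.205,0.0447,-0.1464],"dr": [0,0,0],"jaw": 0},{"offset": [0.213,0.0447,-0.1464],"dr": [0,0,0],"jaw": 0},{"offset": [0.2207,0.0447,-0.1464],"dr": [0,0,0],"jaw": 0},{"offset": [0.2207,0.0447,-0.1464],"dr": [0,0,0],"jaw": 0},{"offset": [0.2207,0.0447,-0.1464],"dr": [0,0,0],"jaw": 0}]}}

```text
time: 12.28
position: [0.5646, 0.31, 0.1052]
tool_rot: [0.5, 0.5, -0.5, 0.5]
ft_force: [0.9, -0.5, -0.2]
width: 0.0508
```

```bash
python3 look.py 10
```

```text
12.2833 [0.56461364 0.30999811 0.10521519] 0.050841847256847865 [ 0.92214281 -0.475367   -0.19918573] [-0.    -0.002  0.001 -0.001 -0.001 -0.   ]
wrist La [0.4652 0.335 ] 3385 0.0013
wrist L5 [0.5044 0.3527] 375 0.0005
wrist Sa [0.5645 0.314 ] 557 0.002
wrist S3 [0.5638 0.3141] 2625 0.0025
wrist S5 [0.5639 0.3112] 4644 0.0033
scene La [0.4661 0.3326] 63 0.0019
scene Sa [0.5669 0.3099] 75 0.0013
scene S3 [0.5669 0.3085] 73 0.003
scene S5 [0.5659 0.3076] 117 0.005
scene L1 [ 0.6756 -0.1506] 223 0.0014
scene L2 [0.6907 0.1008] 186 0.0015
```

View pics/s10c.png

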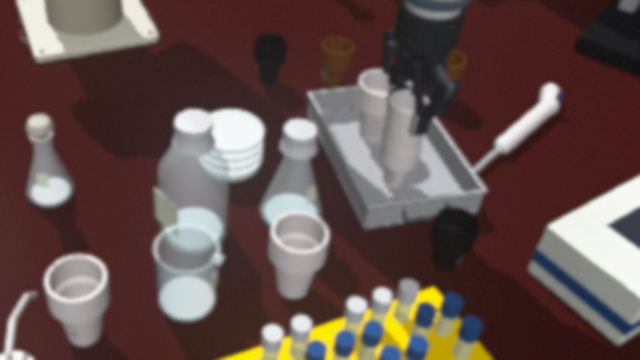

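{"name": "step_arm", "arguments": {"deltas": [{"offset": [0.002,0,0],"dr": [0,0,0],"jaw": 0},{"offset": [0.0035,0,0],"dr": [0,0,0],"jaw": 0},{"offset": [0.0035,0,0],"dr": [0,0,0],"jaw": 0.3},{"offset": [0.0035,0,0],"dr": [0,0,0],"jaw": 0.45},{"offset": [0.0035,0,0],"dr": [0,0,0],"jaw": 0.55},{"offset": [0.0035,0,0],"dr": [0,0,0],"jaw": 0.55},{"offset": [-0.03,0,0],"dr": [0,0,0],"jaw": 0.55},{"offset": [-0.08,0,0],"dr": [0,0,0],"jaw": 0.55},{"offset": [-0.13,0,0],"dr": [0,0,0],"jaw": 0.55},{"offset": [-0.18,0,0],"dr": [0,0,0],"jaw": 0.55},{"offset": [-0.22,0.02,0.03],"dr": [0,0,0],"jaw": 1},{"offset": [-0.22,0.05,0.08],"dr": [0,0,0],"jaw": 1},{"offset": [-0.22,0.07,0.12],"dr": [0,0,0],"jaw": 1},{"offset": [-0.22,0.1,0.16],"dr": [0,0,0],"jaw": 1},{"offset": [-0.22,0.12,0.2],"dr": [0,0,0],"jaw": 1},{"offset": [-0.22,0.145,0.24],"dr": [0,0,0],"jaw": 1},{"offset": [-0.22,0.166,0.2777],"dr": [0,0,0],"jaw": 1},{"offset": [-0.18,0.166,0.2777],"dr": [0,0,0],"jaw": 1},{"offset": [-0.13,0.166,0.2777],"dr": [0,0,0],"jaw": 1},{"offset": [-0.1,0.166,0.2777],"dr": [0,0,0],"jaw": 1}]}}

```text
time: 14.05
position: [0.6876, 0.1002, 0.1767]
tool_rot: [-0.5, -0.5, 0.501, -0.499]
ft_force: [0.5, 0.3, -0.9]
width: 0.0854
```

```bash
python3 look.py 11
```

```text
14.05 [0.6875984  0.1002291  0.17669552] 0.08544349425622232 [ 0.54169654  0.3089705  -0.88331049] [ 0.015  0.287  0.173  0.    -0.432  0.003]
wrist L2 [0.6852 0.1029] 861 0.0011
scene La [0.4663 0.3321] 100 0.0018
scene Sa [0.5662 0.3097] 77 0.0013
scene S3 [0.566  0.3082] 91 0.0015
scene S5 [0.5654 0.3079] 102 0.0014
scene L1 [ 0.6754 -0.1506] 218 0.0014
scene L2 [0.6909 0.1009] 186 0.0014
```

View pics/w11.png

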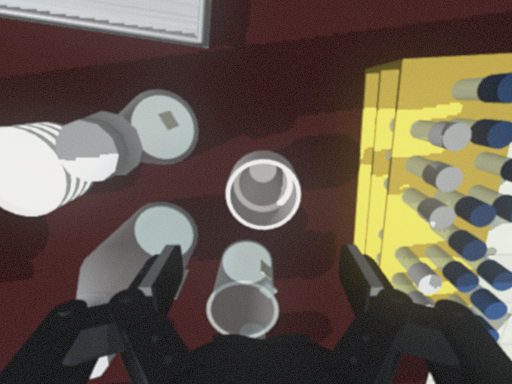

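View pics/s11c.png

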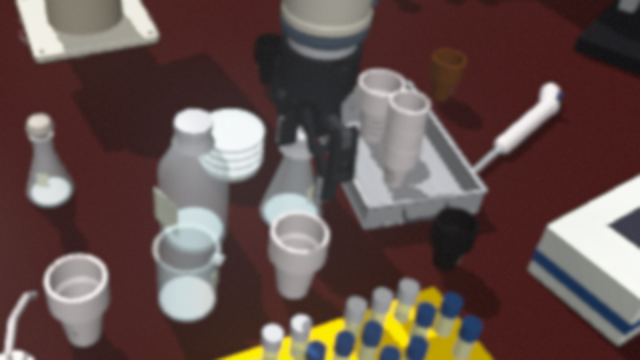

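```bash
python3 - <<'E'
from fit import *
for n in ['scene','wrist']:
    im,p=cloud(n); w=p.reshape(-1,3); w=w[~np.isnan(w[:,0])]
    for nm,c,lo,hi in [('flaskA',(.58,.15),.125,.155),('bottle',(.567,.01),.15,.19),('glass',(.667,-.025),.085,.096)]:
        m=(np.hypot(w[:,0]-c[0],w[:,1]-c[1])<.05)&(w[:,2]>lo)&(w[:,2]<hi)
        if m.sum()>10: print(n,nm,np.percentile(w[m],[3,97],axis=0).round(3).tolist())
    # rack / others around L2 above z .03
    m=(w[:,0]>.73)&(w[:,0]<.95)&(abs(w[:,1]-.1)<.06)&(w[:,2]>.05); 
    if m.any(): print('rack',np.percentile(w[m],[1,50,99],axis=0).round(3).tolist())
    m=(w[:,0]>.71)&(w[:,0]<.95)&(abs(w[:,1]+.15)<.1)&(w[:,2]>.02)
    if m.any(): print('nearL1',np.percentile(w[m],[1,50,99],axis=0).round(3).tolist())
E
```

```text
scene flaskA [[0.578, 0.132, 0.126], [0.598, 0.151, 0.147]]
scene bottle [[0.548, -0.004, 0.151], [0.587, 0.037, 0.183]]
scene glass [[0.634, -0.06, 0.085], [0.704, 0.008, 0.093]]
rack [[0.73, 0.041, 0.079], [0.832, 0.092, 0.124], [0.904, 0.158, 0.497]]
nearL1 [[0.766, -0.249, 0.024], [0.845, -0.221, 0.125], [0.861, -0.191, 0.203]]
wrist flaskA [[0.557, 0.134, 0.128], [0.593, 0.169, 0.144]]
wrist bottle [[0.557, 0.001, 0.15], [0.581, 0.043, 0.179]]
wrist glass [[0.629, -0.057, 0.085], [0.699, 0.01, 0.089]]
rack [[0.731, 0.041, 0.075], [0.814, 0.107, 0.12], [0.894, 0.159, 0.26]]
```

{"name": "step_arm", "arguments": {"deltas": [{"offset": [0.05,0,0],"dr": [0,0,0],"jaw": 1},{"offset": [0.1,0,0],"dr": [0,0,0],"jaw": 1},{"offset": [0.14,0,0],"dr": [0,0,0],"jaw": 1},{"offset": [0.162,0,0],"dr": [0,0,0],"jaw": 1},{"offset": [0.162,0,0],"dr": [0,0,0],"jaw": 1},{"offset": [0.162,0,0],"dr": [0,0,0],"jaw": 1},{"offset": [0.162,0,0],"dr": [0,0,0],"jaw": 0.3},{"offset": [0.162,0,0],"dr": [0,0,0],"jaw": 0.3},{"offset": [0.162,0,0],"dr": [0,0,0],"jaw": 0.3},{"offset": [0.162,0,0],"dr": [0,0,0],"jaw": 0.3},{"offset": [0.162,0,0],"dr": [0,0,0],"jaw": 0.3}], "grip_force": 30}}

```text
time: 15.07
position: [0.6905, 0.1018, 0.0616]
tool_rot: [0.501, 0.499, -0.499, 0.501]
ft_force: [-2.0, -0.3, 7.6]
width: 0.0648
```

```bash
python3 look.py 12
```

```text
15.0667 [0.69053213 0.10176587 0.06161263] 0.06477928395456345 [-2.0377551  -0.2911498   7.59367133] [ 0.001  0.     0.    -0.001 -0.001  0.   ]
wrist L2 [0.6897 0.1039] 5697 0.0032
scene La [0.4662 0.3322] 74 0.0018
scene Sa [0.5667 0.3096] 79 0.0015
scene S3 [0.5661 0.3085] 83 0.0013
scene S5 [0.5659 0.3077] 105 0.0014
scene L1 [ 0.6755 -0.1506] 221 0.0014
scene L2 [0.6916 0.1006] 139 0.0035
```

View pics/w12.png

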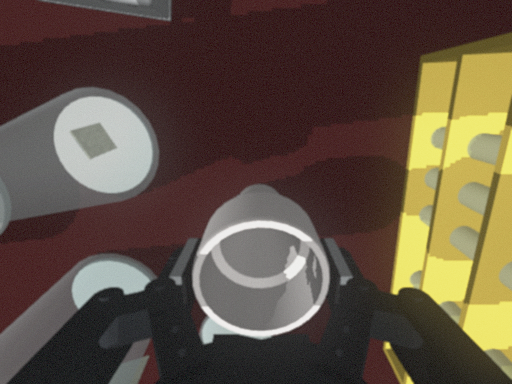

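Gripped at 65 mm, rim at (262,275). I'll lift and move to just short of the tray's large beaker.

{"name": "step_arm", "arguments": {"deltas": [{"offset": [-0.02,0,0],"dr": [0,0,0],"jaw": 0.3},{"offset": [-0.07,0,0],"dr": [0,0,0],"jaw": 0.3},{"offset": [-0.12,0,0],"dr": [0,0,0],"jaw": 0.3},{"offset": [-0.17,0,0],"dr": [0,0,0],"jaw": 0.3},{"offset": [-0.22,0,0],"dr": [0,0,0],"jaw": 0.3},{"offset": [-0.27,0,0],"dr": [0,0,0],"jaw": 0.3},{"offset": [-0.3227,-0.02,-0.01],"dr": [0,0,0],"jaw": 0.3},{"offset": [-0.3227,-0.06,-0.03],"dr": [0,0,0],"jaw": 0.3},{"offset": [-0.3227,-0.105,-0.05],"dr": [0,0,0],"jaw": 0.3},{"offset": [-0.3227,-0.15,-0.08],"dr": [0,0,0],"jaw": 0.3},{"offset": [-0.3227,-0.195,-0.1],"dr": [0,0,0],"jaw": 0.3},{"offset": [-0.3227,-0.24,-0.13],"dr": [0,0,0],"jaw": 0.3},{"offset": [-0.3227,-0.28,-0.15],"dr": [0,0,0],"jaw": 0.3},{"offset": [-0.3227,-0.2993,-0.158],"dr": [0,0,0],"jaw": 0.3},{"offset": [-0.3227,-0.2993,-0.158],"dr": [0,0,0],"jaw": 0.3},{"offset": [-0.3227,-0.2993,-0.158],"dr": [0,0,0],"jaw": 0.3},{"offset": [-0.3227,-0.2993,-0.158],"dr": [0,0,0],"jaw": 0.3}]}}

```text
time: 16.58
position: [0.4656, 0.2198, 0.3016]
tool_rot: [0.501, 0.5, -0.499, 0.5]
ft_force: [-0.2, -0.3, -1.9]
width: 0.0649
```

```bash
python3 look.py 13;python3 - <<'E'
from fit import *
im,p=cloud('wrist'); w=p.reshape(-1,3)
m=np.hypot(w[:,0]-.565,w[:,1]-.311)<.03; print('S top z',np.nanpercentile(w[m,2],[50,90,97,99]))
m=np.hypot(w[:,0]-.464,w[:,1]-.332)<.035; print('L top z',np.nanpercentile(w[m,2],[50,90,97,99]))
s=read_state()['position']; w=w[~np.isnan(w[:,0])]
for dz in (.03,.034,.038): print(rimfit(w,s[2]+dz,.031,s[:2]))
E
```

```text
16.5833 [0.46563777 0.21982101 0.30161359] 0.06488816701873669 [-0.23459438 -0.25114582 -1.91254837] [-0.013  0.016 -0.003  0.002 -0.     0.002]
wrist La [0.4639 0.3338] 653 0.0012
wrist Sa [0.5481 0.3078] 252 0.0058
wrist S3 [0.5585 0.3089] 600 0.003
wrist S5 [0.5627 0.3094] 623 0.0011
wrist L1 [ 0.672  -0.1486] 323 0.0014
scene La [0.4667 0.3322] 100 0.0018
scene Sa [0.5667 0.3101] 74 0.0013
scene S3 [0.5663 0.3084] 90 0.0014
scene S5 [0.5657 0.3081] 106 0.0013
scene L1 [ 0.6755 -0.1506] 222 0.0014
S top z [0.10940932 0.14028723 0.14125112 0.14171703]
L top z [0.06349482 0.09876798 0.09963237 0.10022156]
(array([0.46510164, 0.22198884]), 6708, np.float64(0.003083698938653074))
(array([0.46515629, 0.22176948]), 5890, np.float64(0.0033172656586418206))
(array([0.46513594, 0.22137853]), 4894, np.float64(0.0033650745622080306))
```

View pics/w13.png

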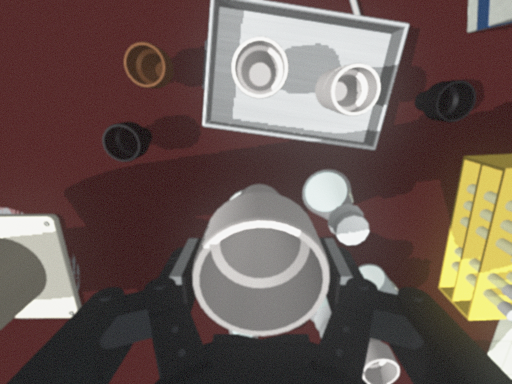

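The small stack is fully seated, with its top at 0.141 m. Now the large beaker goes into the tray's large one.

{"name": "step_arm", "arguments": {"deltas": [{"offset": [0,-0.0013,-0.05],"dr": [0,0,0],"jaw": 0.3},{"offset": [0,-0.0013,-0.1],"dr": [0,0,0],"jaw": 0.3},{"offset": [0,-0.0013,-0.149],"dr": [0,0,0],"jaw": 0.3},{"offset": [0.04,-0.0013,-0.149],"dr": [0,0,0],"jaw": 0.3},{"offset": [0.09,-0.0013,-0.149],"dr": [0,0,0],"jaw": 0.3},{"offset": [0.14,-0.0013,-0.149],"dr": [0,0,0],"jaw": 0.3},{"offset": [0.16,-0.0013,-0.149],"dr": [0,0,0],"jaw": 0.3},{"offset": [0.16,-0.0013,-0.149],"dr": [0,0,0],"jaw": 0.3},{"offset": [0.175,-0.0013,-0.149],"dr": [0,0,0],"jaw": 0.3},{"offset": [0.19,-0.0013,-0.149],"dr": [0,0,0],"jaw": 0.3},{"offset": [0.205,-0.0013,-0.149],"dr": [0,0,0],"jaw": 0.3},{"offset": [0.22,-0.0013,-0.149],"dr": [0,0,0],"jaw": 0.3},{"offset": [0.235,-0.0013,-0.149],"dr": [0,0,0],"jaw": 0.3},{"offset": [0.248,-0.0013,-0.149],"dr": [0,0,0],"jaw": 0.3},{"offset": [0.258,-0.0013,-0.149],"dr": [0,0,0],"jaw": 0.3},{"offset": [0.2653,-0.0013,-0.149],"dr": [0,0,0],"jaw": 0.3},{"offset": [0.2653,-0.0013,-0.149],"dr": [0,0,0],"jaw": 0.3},{"offset": [0.2653,-0.0013,-0.149],"dr": [0,0,0],"jaw": 0.3}]}}

```text
time: 18.18
position: [0.4634, 0.3318, 0.1016]
tool_rot: [-0.5, -0.5, 0.5, -0.5]
ft_force: [0.6, 0.6, -0.9]
width: 0.0647
```

```bash
python3 look.py 14
```

```text
18.1833 [0.46335531 0.33178392 0.10156286] 0.0647437404008001 [ 0.62456643  0.58798912 -0.88593805] [ 0.    -0.008  0.004  0.     0.007 -0.001]
wrist La [0.4624 0.338 ] 3175 0.0028
wrist L3 [0.4627 0.334 ] 6051 0.0032
wrist L5 [0.4626 0.3294] 1931 0.0092
wrist Sa [0.5631 0.3134] 810 0.0007
wrist S3 [0.5623 0.3122] 1937 0.0012
wrist S5 [0.5622 0.3104] 1932 0.0011
scene La [0.4647 0.3303] 74 0.0018
scene L3 [0.466  0.3304] 128 0.005
scene L5 [0.4681 0.3318] 53 0.0057
scene Sa [0.5665 0.3099] 75 0.0012
scene S3 [0.566  0.3085] 86 0.0014
scene S5 [0.5658 0.3078] 107 0.0013
scene L1 [ 0.6755 -0.1505] 222 0.0014
```

View pics/s14c.png

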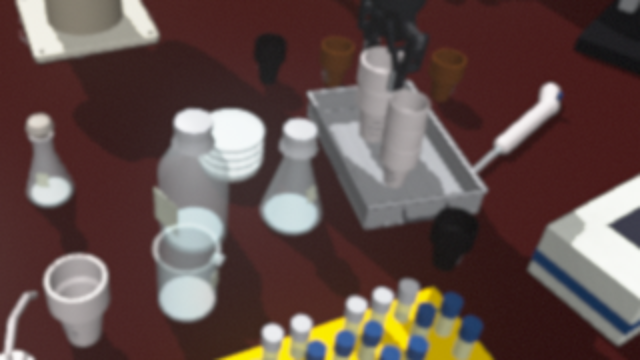

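{"name": "step_arm", "arguments": {"deltas": [{"offset": [0.002,0,0],"dr": [0,0,0],"jaw": 0.3},{"offset": [0.004,0,0],"dr": [0,0,0],"jaw": 0.3},{"offset": [0.004,0,0],"dr": [0,0,0],"jaw": 0.6},{"offset": [0.004,0,0],"dr": [0,0,0],"jaw": 0.75},{"offset": [0.004,0,0],"dr": [0,0,0],"jaw": 0.85},{"offset": [0.004,0,0],"dr": [0,0,0],"jaw": 0.85},{"offset": [-0.03,0,0],"dr": [0,0,0],"jaw": 0.85},{"offset": [-0.08,0,0],"dr": [0,0,0],"jaw": 0.85},{"offset": [-0.13,0,0],"dr": [0,0,0],"jaw": 0.85},{"offset": [-0.18,0,0],"dr": [0,0,0],"jaw": 0.85},{"offset": [-0.2387,0.02,0.03],"dr": [0,0,0],"jaw": 1},{"offset": [-0.2387,0.03,0.08],"dr": [0,0,0],"jaw": 1},{"offset": [-0.2387,0.04,0.12],"dr": [0,0,0],"jaw": 1},{"offset": [-0.2387,0.05,0.15],"dr": [0,0,0],"jaw": 1},{"offset": [-0.2387,0.05,0.15],"dr": [0,0,0],"jaw": 1},{"offset": [-0.2387,0.05,0.15],"dr": [0,0,0],"jaw": 1}]}}

```text
time: 19.62
position: [0.501, 0.2183, 0.2808]
tool_rot: [0.501, 0.499, -0.501, 0.499]
ft_force: [-0.1, 0.7, -0.4]
width: 0.0857
```

```bash
python3 look.py 15;python3 - <<'E'
from fit import *
im,p=cloud('wrist'); w=p.reshape(-1,3)
m=np.hypot(w[:,0]-.565,w[:,1]-.311)<.03; print('S top z',np.nanpercentile(w[m,2],[50,90,97,99]))
m=np.hypot(w[:,0]-.464,w[:,1]-.332)<.035; print('L top z',np.nanpercentile(w[m,2],[50,90,97,99]))
E
```

```text
19.6167 [0.50102672 0.21825898 0.28078118] 0.08573713665805112 [-0.13779557  0.71941804 -0.36587014] [ 0.034  0.011 -0.009  0.007 -0.002  0.008]
wrist La [0.465  0.3305] 1024 0.005
wrist L3 [0.4624 0.333 ] 1003 0.0013
wrist Sa [0.5444 0.307 ] 294 0.0069
wrist S3 [0.5583 0.3097] 694 0.004
wrist S5 [0.5625 0.3106] 685 0.0011
scene La [0.4654 0.3311] 91 0.0017
scene L3 [0.4646 0.3304] 127 0.0018
scene Sa [0.5668 0.3099] 76 0.0013
scene S3 [0.5662 0.3084] 89 0.0013
scene S5 [0.5656 0.3078] 104 0.0013
scene L1 [ 0.6754 -0.1506] 216 0.0014
S top z [0.10990704 0.14082769 0.14161449 0.14217538]
L top z [0.09985569 0.13491905 0.13574766 0.13622693]
```

View pics/w15.png

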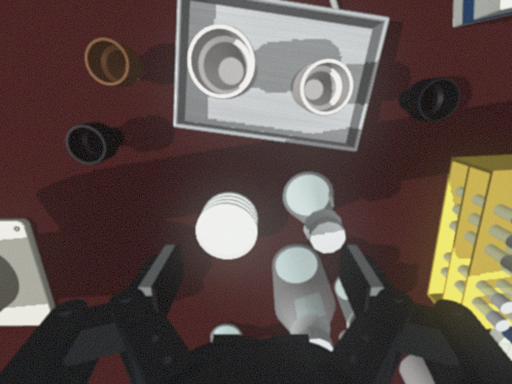

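Second large beaker seated, rim at 0.135 m. On to the last one.

{"name": "step_arm", "arguments": {"deltas": [{"offset": [0,0.2287,0.4915],"dr": [0,0,0],"jaw": 1},{"offset": [0,0.2287,0.4915],"dr": [0,0,0],"jaw": 1},{"offset": [0,0.2287,0.4915],"dr": [0,0,0],"jaw": 1},{"offset": [0,0.2287,0.4915],"dr": [0,0,0],"jaw": 1},{"offset": [0,0.2287,0.4915],"dr": [0,0,0],"jaw": 1},{"offset": [0,0.2287,0.4915],"dr": [0,0,0],"jaw": 1},{"offset": [0,0.2287,0.4915],"dr": [0,0,0],"jaw": 1},{"offset": [0,0.2287,0.4915],"dr": [0,0,0],"jaw": 1},{"offset": [0,0.2287,0.4915],"dr": [0,0,0],"jaw": 1},{"offset": [0,0.2287,0.4915],"dr": [0,0,0],"jaw": 1},{"offset": [0,0.2287,0.4915],"dr": [0,0,0],"jaw": 1},{"offset": [0.04,0.2287,0.4915],"dr": [0,0,0],"jaw": 1},{"offset": [0.09,0.2287,0.4915],"dr": [0,0,0],"jaw": 1},{"offset": [0.147,0.2287,0.4915],"dr": [0,0,0],"jaw": 1},{"offset": [0.147,0.2287,0.4915],"dr": [0,0,0],"jaw": 1},{"offset": [0.147,0.2287,0.4915],"dr": [0,0,0],"jaw": 1}]}}

```text
time: 21.05
position: [0.6709, -0.1475, 0.1679]
tool_rot: [0.498, 0.502, -0.501, 0.498]
ft_force: [0.5, -0.2, 1.1]
width: 0.0852
```

```bash
python3 look.py 16
```

```text
21.05 [ 0.67086762 -0.14753907  0.167863  ] 0.08520546103265511 [ 0.51774017 -0.19418495  1.13541427] [-0.004 -0.064 -0.069 -0.001  0.008  0.001]
wrist L1 [ 0.6752 -0.1493] 1448 0.0013
scene La [0.4655 0.3313] 95 0.0019
scene L3 [0.4645 0.3309] 123 0.0018
scene Sa [0.5666 0.3101] 76 0.0014
scene S3 [0.5661 0.3086] 82 0.0012
scene S5 [0.5656 0.3079] 105 0.0013
scene L1 [ 0.6755 -0.1507] 218 0.0014
```

View pics/w16.png

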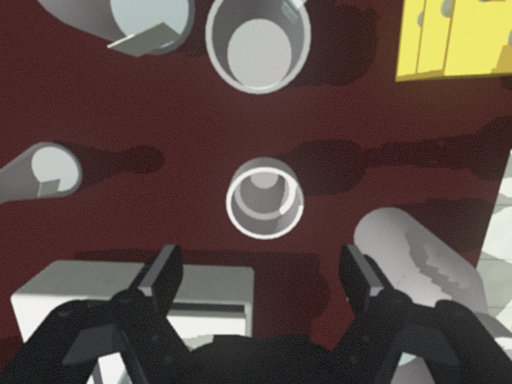

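{"name": "step_arm", "arguments": {"deltas": [{"offset": [0.05,0.001,0],"dr": [0,0,0],"jaw": 1},{"offset": [0.1,0.001,0],"dr": [0,0,0],"jaw": 1},{"offset": [0.13,0.001,0],"dr": [0,0,0],"jaw": 1},{"offset": [0.1493,0.001,0],"dr": [0,0,0],"jaw": 1},{"offset": [0.1493,0.001,0],"dr": [0,0,0],"jaw": 1},{"offset": [0.1493,0.001,0],"dr": [0,0,0],"jaw": 1},{"offset": [0.1493,0.001,0],"dr": [0,0,0],"jaw": 0.3},{"offset": [0.1493,0.001,0],"dr": [0,0,0],"jaw": 0.3},{"offset": [0.1493,0.001,0],"dr": [0,0,0],"jaw": 0.3},{"offset": [0.1493,0.001,0],"dr": [0,0,0],"jaw": 0.3},{"offset": [0.1493,0.001,0],"dr": [0,0,0],"jaw": 0.3}]}}

```text
time: 22.07
position: [0.675, -0.1499, 0.0617]
tool_rot: [0.501, 0.499, -0.499, 0.501]
ft_force: [-2.6, -0.2, 5.3]
width: 0.0665
```

```bash
python3 look.py 17
```

```text
22.0667 [ 0.67498072 -0.14986533  0.06171505] 0.06648953603456104 [-2.55737909 -0.17818947  5.31789238] [ 0.001  0.001  0.001 -0.001  0.     0.001]
wrist L1 [ 0.6741 -0.1483] 5819 0.0035
scene La [0.4652 0.3311] 97 0.0017
scene L3 [0.4646 0.3307] 124 0.0017
scene Sa [0.5661 0.3101] 74 0.0015
scene S3 [0.5659 0.3081] 89 0.0016
scene S5 [0.566  0.3079] 107 0.0015
scene L1 [ 0.6771 -0.1506] 123 0.0012
```

View pics/w17.png

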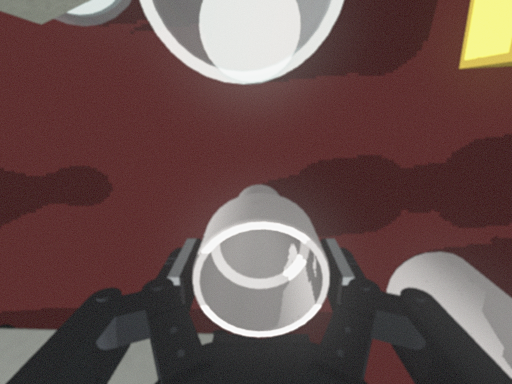

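{"name": "step_arm", "arguments": {"deltas": [{"offset": [-0.02,0,0],"dr": [0,0,0],"jaw": 0.3},{"offset": [-0.07,0,0],"dr": [0,0,0],"jaw": 0.3},{"offset": [-0.12,0,0],"dr": [0,0,0],"jaw": 0.3},{"offset": [-0.17,0,0],"dr": [0,0,0],"jaw": 0.3},{"offset": [-0.22,0,0],"dr": [0,0,0],"jaw": 0.3},{"offset": [-0.27,0,0],"dr": [0,0,0],"jaw": 0.3},{"offset": [-0.32,0,0],"dr": [0,0,0],"jaw": 0.3},{"offset": [-0.336,-0.02,-0.035],"dr": [0,0,0],"jaw": 0.3},{"offset": [-0.336,-0.045,-0.08],"dr": [0,0,0],"jaw": 0.3},{"offset": [-0.336,-0.07,-0.125],"dr": [0,0,0],"jaw": 0.3},{"offset": [-0.336,-0.1,-0.175],"dr": [0,0,0],"jaw": 0.3},{"offset": [-0.336,-0.125,-0.22],"dr": [0,0,0],"jaw": 0.3},{"offset": [-0.336,-0.15,-0.265],"dr": [0,0,0],"jaw": 0.3},{"offset": [-0.336,-0.175,-0.31],"dr": [0,0,0],"jaw": 0.3},{"offset": [-0.336,-0.2,-0.355],"dr": [0,0,0],"jaw": 0.3},{"offset": [-0.336,-0.225,-0.4],"dr": [0,0,0],"jaw": 0.3},{"offset": [-0.336,-0.255,-0.445],"dr": [0,0,0],"jaw": 0.3},{"offset": [-0.336,-0.2797,-0.4924],"dr": [0,0,0],"jaw": 0.3},{"offset": [-0.336,-0.2797,-0.4924],"dr": [0,0,0],"jaw": 0.3},{"offset": [-0.336,-0.2797,-0.4924],"dr": [0,0,0],"jaw": 0.3}]}}

```text
time: 23.83
position: [0.4624, 0.2216, 0.3125]
tool_rot: [0.5, 0.501, -0.498, 0.501]
ft_force: [-0.4, -0.3, -0.4]
width: 0.0663
```

```bash
python3 look.py 18;python3 - <<'E'
from fit import *
im,p=cloud('wrist'); w=p.reshape(-1,3); w=w[~np.isnan(w[:,0])]
s=read_state()['position']
for dz in (.03,.034,.038): print(rimfit(w,s[2]+dz,.031,s[:2]))
E
```

```text
23.8333 [0.46244979 0.22164336 0.31250854] 0.0662916303486119 [-0.42023203 -0.33399236 -0.44913093] [-0.054  0.014 -0.005 -0.013 -0.007 -0.017]
wrist La [0.4632 0.3286] 831 0.0052
wrist L3 [0.4632 0.3311] 768 0.0013
wrist Sa [0.5493 0.3071] 237 0.0059
wrist S3 [0.5593 0.3079] 560 0.003
wrist S5 [0.5636 0.3083] 576 0.0011
scene La [0.465 0.331] 93 0.0015
scene L3 [0.4648 0.3306] 125 0.0018
scene Sa [0.5668 0.3098] 77 0.0012
scene S3 [0.5661 0.3084] 94 0.0013
scene S5 [0.5659 0.308 ] 111 0.0015
(array([0.46258368, 0.22227898]), 6760, np.float64(0.0031090390770169103))
(array([0.46265388, 0.2220661 ]), 5973, np.float64(0.003427530118985238))
(array([0.46262973, 0.22166684]), 4801, np.float64(0.0035693966812052717))
```

View pics/w18.png

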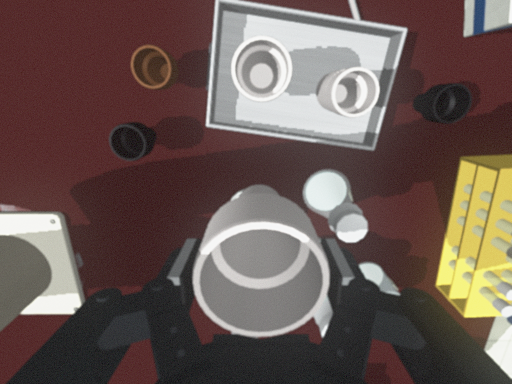

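{"name": "step_arm", "arguments": {"deltas": [{"offset": [0,-0.0007,-0.05],"dr": [0,0,0],"jaw": 0.3},{"offset": [0,-0.0007,-0.1],"dr": [0,0,0],"jaw": 0.3},{"offset": [0,-0.0007,-0.1484],"dr": [0,0,0],"jaw": 0.3},{"offset": [0.04,-0.0007,-0.1484],"dr": [0,0,0],"jaw": 0.3},{"offset": [0.08,-0.0007,-0.1484],"dr": [0,0,0],"jaw": 0.3},{"offset": [0.12,-0.0007,-0.1484],"dr": [0,0,0],"jaw": 0.3},{"offset": [0.125,-0.0007,-0.1484],"dr": [0,0,0],"jaw": 0.3},{"offset": [0.125,-0.0007,-0.1484],"dr": [0,0,0],"jaw": 0.3},{"offset": [0.14,-0.0007,-0.1484],"dr": [0,0,0],"jaw": 0.3},{"offset": [0.155,-0.0007,-0.1484],"dr": [0,0,0],"jaw": 0.3},{"offset": [0.17,-0.0007,-0.1484],"dr": [0,0,0],"jaw": 0.3},{"offset": [0.185,-0.0007,-0.1484],"dr": [0,0,0],"jaw": 0.3},{"offset": [0.2,-0.0007,-0.1484],"dr": [0,0,0],"jaw": 0.3},{"offset": [0.213,-0.0007,-0.1484],"dr": [0,0,0],"jaw": 0.3},{"offset": [0.223,-0.0007,-0.1484],"dr": [0,0,0],"jaw": 0.3},{"offset": [0.2307,-0.0007,-0.1484],"dr": [0,0,0],"jaw": 0.3},{"offset": [0.2307,-0.0007,-0.1484],"dr": [0,0,0],"jaw": 0.3},{"offset": [0.2307,-0.0007,-0.1484],"dr": [0,0,0],"jaw": 0.3}]}}

```text
time: 25.43
position: [0.4629, 0.3313, 0.1372]
tool_rot: [-0.5, -0.5, 0.5, -0.5]
ft_force: [-0.6, -0.4, -0.2]
width: 0.0661
```

```bash
python3 look.py 19
```

```text
25.4333 [0.46289789 0.33133444 0.13724634] 0.06612963572486787 [-0.64380205 -0.37857332 -0.23025793] [-0.001 -0.009  0.004  0.001  0.009 -0.   ]
wrist La [0.4601 0.3407] 1004 0.0043
wrist L3 [0.4618 0.3366] 3059 0.0028
wrist L5 [0.4623 0.3328] 6034 0.0034
wrist Sa [0.5631 0.3134] 498 0.0007
wrist S3 [0.5613 0.3126] 1801 0.0021
wrist S5 [0.5625 0.3104] 1875 0.0011
scene La [0.4656 0.3314] 70 0.0014
scene L3 [0.4644 0.3298] 95 0.0018
scene L5 [0.4656 0.3294] 136 0.0053
scene Sa [0.5663 0.3101] 71 0.0014
scene S3 [0.5662 0.308 ] 93 0.0013
scene S5 [0.5656 0.3078] 104 0.0015
```

View pics/s19c.png

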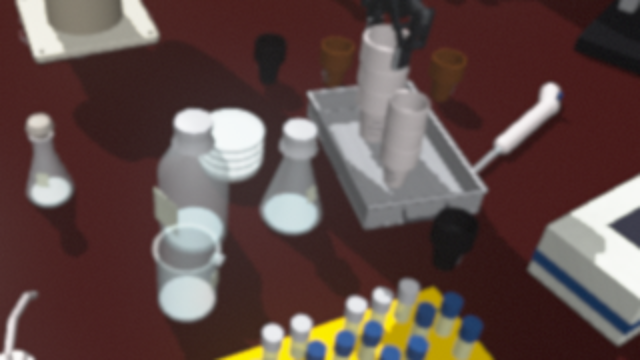

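Nearly home. I'll seat it, release, rise and back off.

{"name": "step_arm", "arguments": {"deltas": [{"offset": [0.002,0,0],"dr": [0,0,0],"jaw": 0.3},{"offset": [0.004,0,0],"dr": [0,0,0],"jaw": 0.3},{"offset": [0.004,0,0],"dr": [0,0,0],"jaw": 0.6},{"offset": [0.004,0,0],"dr": [0,0,0],"jaw": 0.75},{"offset": [0.004,0,0],"dr": [0,0,0],"jaw": 0.85},{"offset": [0.004,0,0],"dr": [0,0,0],"jaw": 0.85},{"offset": [-0.03,0,0],"dr": [0,0,0],"jaw": 0.85},{"offset": [-0.08,0,0],"dr": [0,0,0],"jaw": 0.85},{"offset": [-0.13,0,0],"dr": [0,0,0],"jaw": 0.85},{"offset": [-0.18,0,0],"dr": [0,0,0],"jaw": 0.85},{"offset": [-0.2387,0.02,0.03],"dr": [0,0,0],"jaw": 1},{"offset": [-0.2387,0.03,0.08],"dr": [0,0,0],"jaw": 1},{"offset": [-0.2387,0.04,0.12],"dr": [0,0,0],"jaw": 1},{"offset": [-0.2387,0.05,0.15],"dr": [0,0,0],"jaw": 1},{"offset": [-0.2387,0.05,0.15],"dr": [0,0,0],"jaw": 1},{"offset": [-0.2387,0.05,0.15],"dr": [0,0,0],"jaw": 1},{"offset": [-0.2387,0.05,0.15],"dr": [0,0,0],"jaw": 1}]}}

```text
time: 26.95
position: [0.5002, 0.219, 0.3163]
tool_rot: [-0.5, -0.5, 0.5, -0.5]
ft_force: [0.0, -0.3, -0.1]
width: 0.0855
```

```bash
python3 look.py 20;python3 - <<'E'
from fit import *
grab('side','side20.png')
for n in ['wrist','side']:
    im,p=cloud(n); w=p.reshape(-1,3)
    m=np.hypot(w[:,0]-.565,w[:,1]-.311)<.03; print('S top z',np.nanpercentile(w[m,2],[50,90,97,99]))
    m=np.hypot(w[:,0]-.463,w[:,1]-.332)<.035; print('L top z',np.nanpercentile(w[m,2],[50,90,97,99]))
    for nm,c,b,h in [('L',(.463,.332),True,(.003,.039,.075)),('S',(.564,.31),False,(.003,.035,.067))]:
        for k in h: print(n,nm,k,wfit(c,b,k,n))
# rim tilt by plane fit
im,p=cloud('wrist'); w=p.reshape(-1,3); w=w[~np.isnan(w[:,0])]
for c,R,z in [((.463,.332),.031,.171),((.5635,.310),.02425,.141)]:
    m=(abs(np.hypot(w[:,0]-c[0],w[:,1]-c[1])-R)<.004)&(abs(w[:,2]-z)<.005); Q=w[m]
    A=np.c_[Q[:,:2]-c,np.ones(len(Q))]; print('tilt',np.linalg.lstsq(A,Q[:,2],rcond=None)[0],m.sum())
a=cv2.imread('pics/w20.png'); b=cv2.imread('pics/side20.png')[80:300,150:400]
cv2.imwrite('pics/b20.png',cv2.resize(b,None,fx=2.4,fy=2.4))
E
```

```text
26.95 [0.50018271 0.21896508 0.31632501] 0.08550257123382067 [ 0.04103149 -0.26340633 -0.0644355 ] [ 0.02   0.007 -0.002 -0.003  0.002 -0.003]
wrist La [0.4704 0.3209] 244 0.0088
wrist L3 [0.4646 0.329 ] 987 0.0051
wrist L5 [0.4623 0.3317] 1000 0.0013
wrist Sa [0.5437 0.3122] 255 0.0071
wrist S3 [0.5585 0.3095] 551 0.0042
wrist S5 [0.5627 0.3101] 531 0.0011
scene La [0.4652 0.3311] 71 0.0014
scene L3 [0.4646 0.3301] 104 0.0015
scene L5 [0.4644 0.3294] 123 0.0016
scene Sa [0.5665 0.3097] 72 0.0014
scene S3 [0.5661 0.3083] 92 0.0013
scene S5 [0.5657 0.3076] 105 0.0014
S top z [0.10974817 0.14079753 0.14174403 0.1422028 ]
L top z [0.13605654 0.17092815 0.17177926 0.17236691]
wrist L 0.003 (array([0.47041244, 0.32085553]), 244, np.float64(0.008767498926141771))
wrist L 0.039 (array([0.46463331, 0.32901417]), 987, np.float64(0.005137357921567332))
wrist L 0.075 (array([0.46225446, 0.33169231]), 1000, np.float64(0.0012693302951422229))
wrist S 0.003 (array([0.54367345, 0.31224097]), 255, np.float64(0.007125136350283139))
wrist S 0.035 (array([0.55853165, 0.30946401]), 551, np.float64(0.004215588641699979))
wrist S 0.067 (array([0.56268252, 0.31011321]), 531, np.float64(0.001093259190065093))
S top z [0.08548177 0.13422264 0.13833011 0.14093766]
L top z [0.1084749  0.16369366 0.16907493 0.1711536 ]
side L 0.003 (array([0.46145367, 0.33051238]), 47, np.float64(0.0017884285283215823))
side L 0.039 (array([0.45981063, 0.32879072]), 89, np.float64(0.0026621263393192623))
side L 0.075 (array([0.46002763, 0.32943613]), 78, np.float64(0.002264827298311408))
side S 0.003 (array([0.56175106, 0.30998916]), 38, np.float64(0.002223138754361034))
side S 0.035 (array([0.56227819, 0.30783113]), 55, np.float64(0.0022720318853803427))
side S 0.067 (array([0.56153378, 0.3079307 ]), 57, np.float64(0.00231836697735274))
tilt [ 0.0033408  -0.00368929  0.170571  ] 973
tilt [-0.00218338  0.00165785  0.14040461] 512
```

View pics/b20.png

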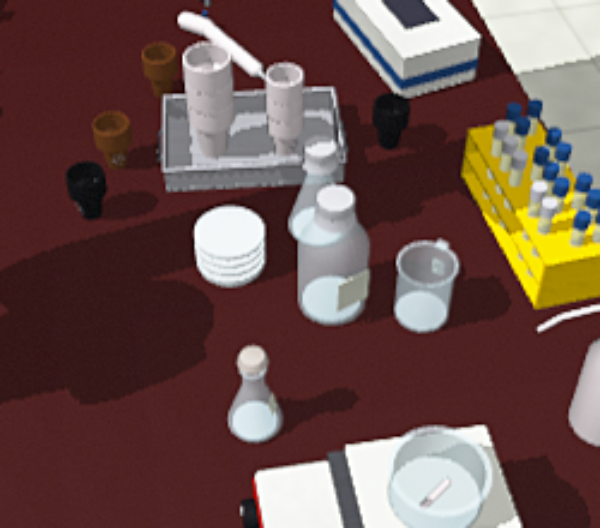

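View pics/s20c.png

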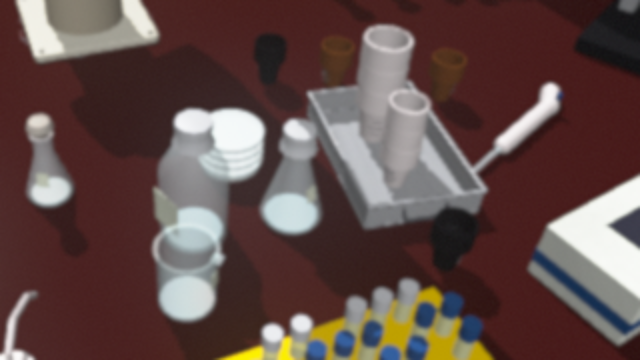

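View pics/w20.png

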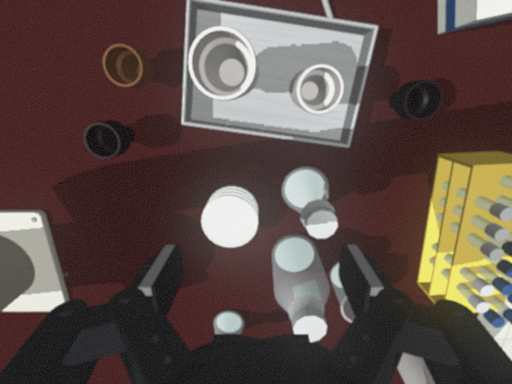

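Both stacks stand upright at (383,60) and (408,130) in the scene crop. The rims measure 0.171 m and 0.140 m, tilt is under 0.006 rad, and the glassware is in place. Handing in.

```bash
python3 -c "
from workcell import ticket
print(ticket.finish_job())"
```

```text
the job is handed in; nothing more can be done
None
```

I nested both small beakers and then both large ones into the tray beakers. Each was lowered in, pressed home and released. I handed in at about 27 s of the 67 s; the interface reports no verdict.

**Height and tilt:** In the last wrist view the top rims measured 0.1706 m for the large stack (0.171 m expected) and 0.1404 m for the small stack (0.141 m expected). Both rims were level to within 0.006 rad, so all beakers look fully seated.

**Stack axes:** In the scene view, beakers in the same stack lay within about 2.5 mm of each other, against the 6 mm allowed. Placing the beakers moved the tray beakers by about 1 to 1.5 mm.

**Bystanders:** By eye, the bottle, flasks, glass beaker and dishes stood where they started. I did not measure their final positions. No force I read between moves exceeded about 9 N, and that was only while closing on a beaker standing on the bench.

**Disagreement:** The cameras differed by a roughly constant amount, about 4 mm in x between scene and side, with the wrist camera in between. I worked from the wrist view and averages.

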